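# Change over the syrup pump

### The arm

A 7-joint arm with a two-finger parallel gripper is mounted at the origin on a cart in front of the work surface, level with it; the furniture and walls round the work are solid. World frame = base frame: x ahead of the robot, y to its left, z up, the work surface at z = 0. Lengths are in m, angles in rad, forces in N, time in s.
With the tool pointing down it reaches from about 0.4 to 0.85 m from the base axis. Payload 10.4 kg.
Tool frame: the origin (TCP) lies between the finger pads; the fingertips stand 19 mm ahead of it and the grasp point (between the pads) is the TCP (manip.tips_ahead is the distance from the TCP to the fingertips, in m); z points along the fingers, y is the line along which they close (so a half turn about z gives the same grasp; the last joint's range is limited). The gripper opens to 85 mm and grips with 20 to 120 N. Pads are 22 mm wide; open, the fingers measure 114 mm over their backs; the gripper's body (76 mm by 85 mm) begins 54 mm behind the grasp point. The pads swing forward as they close: fully open they stand 13 mm farther back than shut.
Start: joints at [1.275, 0.332, -0.065, 1.46, 0.022, 1.35, -0.088], TCP at [0.168, -0.602, 0.25] pointing down, gripper open.
Joint ranges: [-2.6, 2.6], [-0.5, 2.12], [-1.47, 1.34], [0.16, 2.42], [-1.27, 4.41], [0.06, 2.06], [-2.6, 2.6]. Speed limits (rad/s): [2.22, 2.22, 2.79, 2.79, 3.14, 3.14, 3.14].

### API

Orientations are given as a unit quaternion [x, y, z, w].
In Python, from workcell import manip, viewer gives the robot as it stands.
- The arm moves only by the tool arm_command, never from a script. Its argument "series" is text: rows parted by semicolons, each of 5 numbers parted by spaces: the closure, from 0 (fully open) to 1 (shut), then the shift along the tool's x, y, z normalised to -1 to 1, where 1 is 0.4 m, then the turn about the tool's z normalised to -1 to 1, where 1 is 180 degrees. In form: jaw tx ty tz spin; .... A call has exactly 10 rows; each row shifts and turns the commanded pose from where the row before left it, along the tool's axes as they then stand; what a row does not reach is not made up. A row lasts 1/8 s, in which the tool goes at most 62.5 mm and 10.7 degrees, less where a joint would pass 70% of its speed; a pose out of reach is approached as far as the arm can. A call with a number of a shift or a turn outside -1 to 1 is refused whole. A call with a gripper value outside its range is refused whole. The fingers move at their own pace and stop on an object; "newtons" is the grip in N (left out, the last holds). Time passes only in rows, so rows that do not move let the fingers close, or fill a call up. It gives the time, the measured TCP pose, the force, the opening and the grip force at its end, in the units of the state.
- manip.get_obs(): the state, without advancing time (a new reading comes with each control period).
- viewer.camera(name): name is "scene" or "side" or "wrist"; returns a dict with "pixels" (400x640x3 uint8, red, green, blue), "intrinsics" (3x3 intrinsics, pixels), "D" ([k1, k2, p1, p2, k3] as OpenCV has them; the pictures are not rectified), "extrinsics" (4x4, takes a point from world to camera coordinates). Camera axes: x right, y up, looking along -z (the intrinsics and any distortion apply to the point x, -y, -z); pixel columns grow to the right and rows downward; lengths in m; the calibration is good to about 2 mm. A picture is of the moment at which its call begins. There is no depth.
- manip.hand_in(): hands the job in; it is judged then, once.
The state is a dict: "clock": time; "joint_pos": joint angles; "joint_velocities": joint speeds; "tau": joint torques, N m; "position": TCP position; "ee_rot": TCP orientation; "ft_force": force on the tool from outside, world axes, zero at the start; "torque": the same for the moment, N m; "grip_width": opening from 0.0 (shut) to 1.0 (fully open); "grasp_force": force on a finger pad.
Only numpy, scipy, OpenCV 4.12 (cv2) and the standard library are available. Lean on these libraries where they do the work, as an engineer would, in place of code of your own. Each camera call takes 0.05 s, during which the arm holds its last target. There are 200 camera calls.

### The job

Change the syrup pump over to the fresh bottle: pull the wooden-topped stopper out of the fresh bottle and lay it on the empty saucer, then lift the pump out of the used bottle and feed its dip tube down the narrow mouth of the fresh one until its flange sits flat on the rim. Let go of it, then press the pump head all the way down and let it spring back up. Leave both bottles upright about where they stand, and do not disturb the milk jug or the small glass.

Things in the scene. Friction and masses are not known exactly. Their poses are not given: they have to be found in the camera images.
- bottle_new: fresh bottle: round amber glass, plain paper label, 64 mm across, 140 mm high, loose and heavy; it is the one that starts with the stopper in its mouth. Shoulder from 88 to 117 mm, neck 23 mm across (lip 26), mouth with a 15 mm bore. Origin: centre of its underside, z up
- bottle_new_mouth (a point): centre of the fresh bottle's rim, at its top
- bottle_old: used bottle, same make and size (64 mm across, 140 mm high, 15 mm bore); it is the one that starts with the pump in it. Origin: centre of its underside, z up
- pump: black push-in syrup pump, 0.11 kg. Origin: underside centre of its ribbed flange (32 mm across, 12 mm high, narrowing to 17 mm at 22 mm), which rests on the bottle's rim; z up along the pump. Above it, on a steel stem, the head. Lift it by head or flange, a finger either side of the spout
- pump_tube_tip (a point): lower end of the pump's grey dip tube, slightly pointed, 112 mm below the pump's origin. The tube is 8 mm across; from 34 to 22 mm below the flange it widens to a plug 11.6 mm across that runs up to the flange
- pump_head_top (a point): top centre of the pump head, a round knob 28 mm across, 38 to 58 mm above the pump's origin, with a spout 10 mm thick that reaches 60 mm out from the axis along the pump's own -x (31 to 53 mm up). The head slides down on a spring and does not turn on the pump
- pump_head (a joint): how far the pump head is pressed down, m: 0 up, 0.015 fully down; its spring pushes back with 3 N at the top and 8 N at the bottom
- stopper: stopper: round wooden top 32 mm across and 18 mm high over a cork shank 12 mm across and 20 mm long, loose fit. Origin: centre of the underside of the wooden top, which rests on the rim; z up. Put down, it tips over and lies on its side
- saucer: empty white saucer, 145 mm across; its rim is 21 mm high, its hollow about 9 mm above the bench. Origin: centre of its underside
- jug: steel milk jug, 93 mm high, 120 mm long with its handle; a bystander. Origin: underside
- glass: small clear glass, 48 mm across, 58 mm high; a bystander. Origin: centre of its underside

How it is judged:
On the way, in this order (a step that is already met when the one before it is completed fails the run):
1. the stopper lies on the empty saucer, let go (horizontal distance between stopper and saucer below 0.06 m and height (world z) of stopper below 0.05 m and contact force between stopper and the fingers below 0.1 N and linear speed of stopper below 0.05 m/s), for 0.2 s.
2. the pump sits home in the fresh bottle, flange on the rim, let go, its head up (horizontal distance between pump and bottle_new_mouth below 0.004 m and z of pump in the frame of bottle_new between 0.136 and 0.144 m and angle between the z axis of pump and the z axis of bottle_new, either way round below 0.06 rad and angle between bottle_new's own z axis and vertical below 0.06 rad and value of joint pump_head below 0.004 m and contact force between pump and the fingers below 0.1 N), for 0.2 s.
3. the pump head is pressed down (by at least 12 of its 15 mm) with the pump home (horizontal distance between pump and bottle_new_mouth below 0.004 m and z of pump in the frame of bottle_new between 0.136 and 0.144 m and angle between the z axis of pump and the z axis of bottle_new, either way round below 0.06 rad and angle between bottle_new's own z axis and vertical below 0.06 rad and value of joint pump_head above 0.012 m).
At the end, for the whole second after the job is handed in: Pump upright in the fresh bottle, flange on the rim (4 mm in height and off centre, 0.06 rad), head up within 3 mm; stopper on the saucer within 60 mm of its centre; both bottles upright within 50 mm of where they began; all let go and at rest (horizontal distance between pump and bottle_new_mouth below 0.004 m and z of pump in the frame of bottle_new between 0.136 and 0.144 m and angle between the z axis of pump and the z axis of bottle_new, either way round below 0.06 rad and angle between each of bottle_new, bottle_old's own z axis and vertical below 0.06 rad and horizontal distance between stopper and saucer below 0.06 m and height (world z) of stopper below 0.05 m and contact force between each of stopper, pump and the fingers below 0.1 N and value of joint pump_head below 0.003 m and distance of each of bottle_new, bottle_old from where it was at the start of the episode below 0.05 m and linear speed of each of pump, stopper, bottle_new, bottle_old below 0.02 m/s); the robot touches nothing.
It fails at once if a bottle is tipped by more than 0.3 rad (angle between any of bottle_new, bottle_old's own z axis and vertical above 0.3 rad).
It fails at once if the milk jug or the small glass is shifted by more than 30 mm or tipped over (distance of any of jug, glass from where it was at the start of the episode above 0.03 m or angle between any of jug, glass's own z axis and vertical above 0.4 rad).
It also fails if it takes over 61 s, if anything falls off the work surface, if the arm or the gripper's body presses on something with over 40 N, if the wrist force passes 120 N, or if a joint passes its speed limit or range.

## Working session

There is one attempt and no reset: what is moved stays moved. The work goes in short steps, Python scripts to look and compute and a tool call to move; the robot and the scene stay as the last step left them, time stands still between calls to the robot, and variables do not carry over. Pictures are saved under pics/ and viewed, at most 13 in all, crops included, and the job is handed in when it is done.

Besides the shell and the picture viewer there is one more tool, called after "Call:" by a JSON object that holds its "op" and its "data", one argument or row to a line. arm_command: Moves the arm, as the interface text tells. Scaled input: -1 to 1 covers 0.4 m each way for a shift and 180 degrees each way for a turn. Its arguments: {"type":"object","properties":{"series":{"type":"string"},"newtons":{"type":"number"}},"required":["series"]}

```bash
mkdir -p pics; ls
python3 - <<'E'
from workcell import manip, viewer
import cv2, json, pickle
print(manip.get_obs())
ims=[]
for n in ("scene","side","wrist"):
    c=viewer.camera(n); pickle.dump(c,open(f"{n}0.pkl","wb"))
    cv2.imwrite(f"pics/{n}0.png",c["pixels"][:,:,::-1])
    print(n,c["intrinsics"],c["D"],c["extrinsics"])
E
```

```text
pics
{'clock': 0.0, 'joint_pos': array([ 1.27539935,  0.33287859, -0.06469184,  1.46091679,  0.02161118,
        1.34990109, -0.08850091]), 'joint_velocities': array([ 0.00042235, -0.00128325, -0.00143632, -0.00038367,  0.00093811,
       -0.00069461,  0.00037548]), 'tau': array([-2.46392701e-04, -6.25449228e+01,  4.90529963e-02, -3.91609168e+01,
        1.62002438e-02,  9.78086464e-03,  1.61318809e-06]), 'position': array([ 0.16828859, -0.60156563,  0.24952341]), 'ee_rot': array([ 9.90710922e-01,  1.35982992e-01, -1.34223382e-04, -6.91080570e-04]), 'ft_force': array([-0.00475742, -0.10344074,  0.00929553]), 'torque': array([ 0.00869497, -0.0264355 , -0.00699545]), 'grasp_force': 0.0, 'grip_width': 1.0002787407493026}
scene [[417.99372913   0.         323.75780637]
 [  0.         417.99372913 204.76808901]
 [  0.           0.           1.        ]] [0.00032781 0.         0.         0.         0.        ] [[ 0.90565907 -0.42393627 -0.00772538 -0.52775325]
 [ 0.25678911  0.53390037  0.80561141 -0.25105666]
 [-0.33740331 -0.73159308  0.59239393 -0.83885877]
 [ 0.          0.          0.          1.        ]]
side [[366.75001168   0.         318.23068144]
 [  0.         366.75001168 193.82808359]
 [  0.           0.           1.        ]] [-0.02724408  0.          0.          0.          0.        ] [[ 0.98084432 -0.1937082   0.02053196 -0.5633934 ]
 [ 0.08158605  0.5042358   0.85970342 -0.15438114]
 [-0.17688455 -0.84156009  0.5103807  -0.8842934 ]
 [ 0.          0.          0.          1.        ]]
wrist [[291.28810145   0.         319.25530603]
 [  0.         291.28810145 199.18075127]
 [  0.           0.           1.        ]] [-0.03468866  0.          0.          0.          0.        ] [[ 0.27017273 -0.96281038 -0.00169285 -0.62428951]
 [ 0.91935353  0.25849986 -0.29659216  0.03952404]
 [ 0.28599961  0.07857479  0.95500274 -0.37896239]
 [ 0.          0.          0.          1.        ]]
```

View pics/scene0.png

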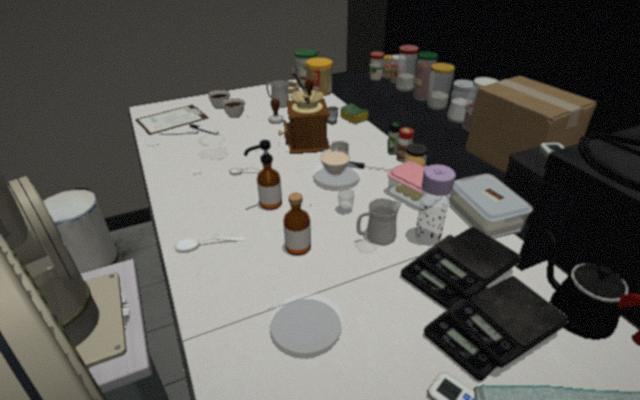

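View pics/side0.png

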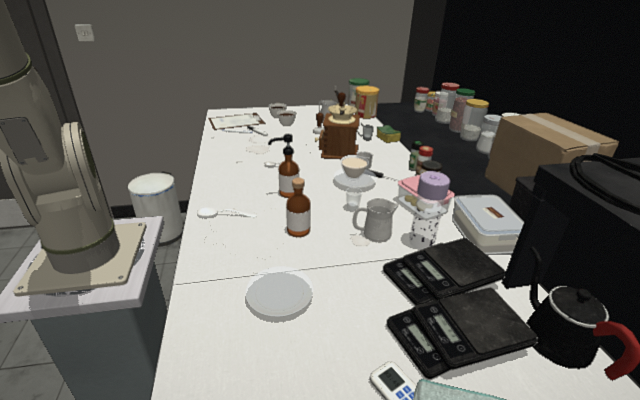

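The scene and side views show the pump bottle (scene head at ~(265,146), base ~(270,207)). They also show the stoppered bottle (stopper top at ~(296,196), base ~(298,252)) and the empty saucer at ~(306,326). The jug is at ~(382,222) and the small glass at ~(346,200). I'll enlarge the crops to get precise pixels.

```bash
cat > h.py <<'E'
import numpy as np, cv2, pickle
def ray(c,uv):
    p=cv2.undistortPoints(np.array([[uv]],float),c["intrinsics"],np.array(c["D"]))[0,0]
    E=np.array(c["extrinsics"]);R=E[:3,:3]
    d=R.T@np.array([p[0],-p[1],-1.]); return -R.T@E[:3,3], d/np.linalg.norm(d)
def onz(c,uv,z):
    o,d=ray(c,uv); return o+d*(z-o[2])/d[2]
def tri(rays):
    A=sum(np.eye(3)-np.outer(d,d) for o,d in rays); b=sum((np.eye(3)-np.outer(d,d))@o for o,d in rays)
    return np.linalg.solve(A,b)
def proj(c,P):
    E=np.array(c["extrinsics"]);P=np.atleast_2d(P)
    q=P@E[:3,:3].T+E[:3,3]; q=q*[1,-1,-1]
    return cv2.projectPoints(q,np.zeros(3),np.zeros(3),c["intrinsics"],np.array(c["D"]))[0][:,0]
E
python3 - <<'E'
from h import *
s=pickle.load(open("scene0.pkl","rb"));d=pickle.load(open("side0.pkl","rb"))
for n,a,b in [("stopper top",(296,196),(298,180)),("pump head",(266,154),(288,148)),("saucer",(306,325),(279,296))]:
    print(n,tri([ray(s,a),ray(d,b)]))
print(onz(s,(306,326),.015),onz(d,(279,296),.015))
A=s["pixels"][125:275,225:425];B=d["pixels"][110:260,260:460]
A=cv2.resize(A,None,fx=4,fy=4,interpolation=cv2.INTER_CUBIC);B=cv2.resize(B,None,fx=4,fy=4,interpolation=cv2.INTER_CUBIC)
cv2.imwrite("pics/cs.png",A[...,::-1]);cv2.imwrite("pics/cd.png",B[...,::-1])
E
```

```text
stopper top [0.52224275 0.01262736 0.16168801]
pump head [0.52598317 0.23497973 0.15250733]
saucer [ 0.448764   -0.20009467 -0.00271385]
[ 0.44427436 -0.21351523  0.015     ] [ 0.44651935 -0.21889347  0.015     ]
```

View pics/cs.png

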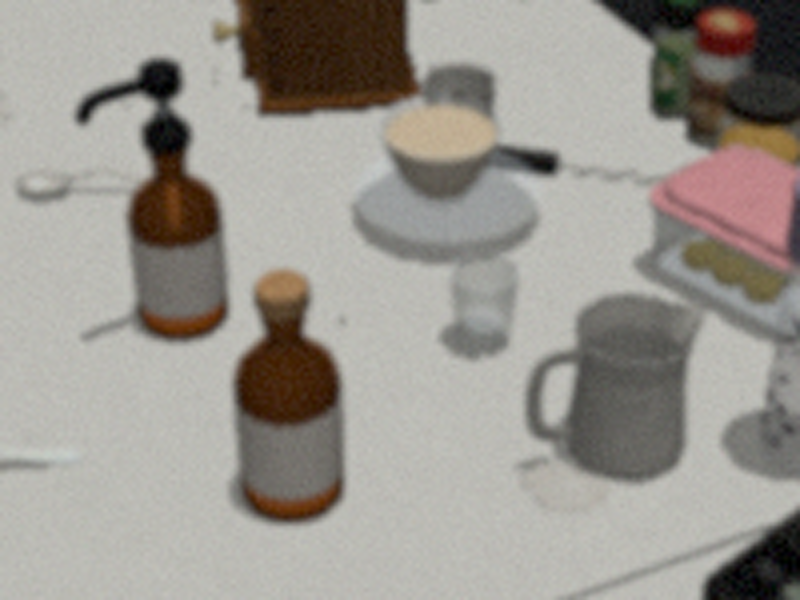

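View pics/cd.png

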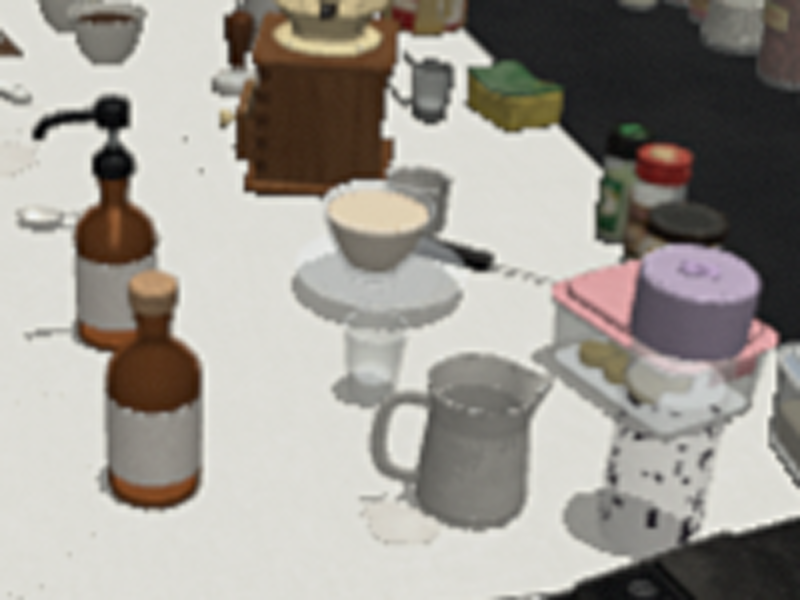

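The crops show these points (×4 crop pixels):

| Point | Scene crop | Side crop |
|---|---|---|
| Stopper top | (282,281) | (154,284) |
| Pump knob | (160,79) | (113,113) |
| Spout tip | (84,114) | (38,133) |
| Flange | (166,134) | (113,160) |
| Small glass rim | (485,275) | (375,335) |
| Jug mouth | (632,330) | (482,380) |

Run:
```python
from h import *
s=pickle.load(open("scene0.pkl","rb"));d=pickle.load(open("side0.pkl","rb"))
S=lambda x,y:((x+.5)/4-.5+225,(y+.5)/4-.5+125)
D=lambda x,y:((x+.5)/4-.5+260,(y+.5)/4-.5+110)
for n,a,b,z in [("stop top",(282,283),(154,285),.158),("stop mid",(282,298),(154,292),.149),("label bot new",(290,478),(154,467),.02),("knob",(160,79),(113,113),.188),("spout tip",(84,114),(38,133),.176),("flange",(166,134),(113,160),.148),
 ("glass",(485,270),(375,333),.058),("jug",(632,325),(480,378),.093)]:
    a=S(*a);b=D(*b)
    print(n,tri([ray(s,a),ray(d,b)]).round(4),onz(s,a,z).round(4)[:2],onz(d,b,z).round(4)[:2])
# saucer by segmentation hull: ellipse fit
for c,(u,v) in ((s,(306,325)),(d,(279,296))):
    g=cv2.cvtColor(c["pixels"],cv2.COLOR_RGB2GRAY)
    print(g[v,u-60:u+60:6],g[v-45:v+45:6,u])
```

```text
stop top [0.5254 0.0281 0.1516] [0.5226 0.0199] [0.5234 0.0158]
stop mid [0.523  0.02   0.1492] [0.5215 0.0183] [0.5244 0.023 ]
label bot new [0.5221 0.022  0.0132] [0.5177 0.0127] [0.5222 0.0152]
knob [0.5247 0.2308 0.185 ] [0.5225 0.2242] [0.5245 0.2249]
spout tip [0.4689 0.2164 0.1794] [0.4705 0.2228] [0.4693 0.2242]
flange [0.5221 0.2189 0.1521] [0.5226 0.2236] [0.5244 0.2311]
glass [0.7042 0.1192 0.0483] [0.7    0.1095] [0.6967 0.1   ]
jug [ 0.727  -0.0285  0.0961] [ 0.7287 -0.0256] [ 0.7295 -0.0232]
[180 185 182 183 158 153 158 147 155 156 157 154 154 158 153 152 186 182
 183 184] [189 183 187 183 155 155 155 156 153 153 150 148 137 137 178]
[219 220 219 217 222 186 184 186 187 187 187 188 186 186 188 187 220 218
 221 222] [221 221 219 227 187 187 188 187 187 185 186 140 222 217 219]
```

Call:
{"op": "arm_command", "data": {
  "series": "0.3 0 0 0 0.0434; 0.3 0 0 0 0.0434; 0.3 0.063 -0.11 0 0; 0.3 0.063 -0.11 0 0; 0.3 0.063 -0.11 0 0; 0.3 0.063 -0.11 0 0; 0.3 0.063 -0.11 0 0; 0.3 0.063 -0.11 0 0; 0.3 0.063 -0.11 0 0; 0.3 0.063 -0.11 0 0",
  "newtons": 40
}}

```text
clock: 1.4
position: [0.3705, -0.2483, 0.2503]
ee_rot: [1.0, 0.0, 0.0, 0.0]
ft_force: [1.4, 0.1, -0.3]
grip_width: 0.7
grasp_force: 0.0
```

Call:
{"op": "arm_command", "data": {
  "series": "0.3 0.048 -0.083 0 0; 0.3 0.048 -0.083 0 0; 0.3 0.048 -0.083 0 0; 0.3 0.048 -0.083 0 0; 0.3 0.048 -0.083 0 0; 0.3 0.048 -0.083 0 0; 0.3 0.048 -0.083 0 0; 0.3 0.048 -0.083 0 0; 0.3 0 0 0 0; 0.3 0 0 0 0"
}}

```text
clock: 2.65
position: [0.5233, 0.0152, 0.25]
ee_rot: [1.0, -0.0, -0.0, 0.0]
ft_force: [-0.7, -1.3, 0.8]
grip_width: 0.699
grasp_force: 0.0
```

Run:
```python
from workcell import manip, viewer
from h import *
print(manip.get_obs()["position"],manip.get_obs()["ee_rot"])
c=viewer.camera("wrist"); pickle.dump(c,open("w1.pkl","wb"))
E=c["extrinsics"];print(-E[:3,:3].T@E[:3,3])
for P in ([.523,.018,.158],[.523,.018,0],[.5235,.2245,.198]):print(proj(c,P))
cv2.imwrite("pics/w1.png",c["pixels"][:,:,::-1])
```

```text
[0.52328517 0.01524795 0.24997571] [ 9.99999923e-01 -4.05500299e-05 -3.63523168e-04  1.45330888e-04]
[0.59853023 0.01511227 0.37290757]
[[315.48611619 209.69479971]]
[[316.98481856 169.36349336]]
[[ 10.71086495 227.91138928]]
```

View pics/w1.png

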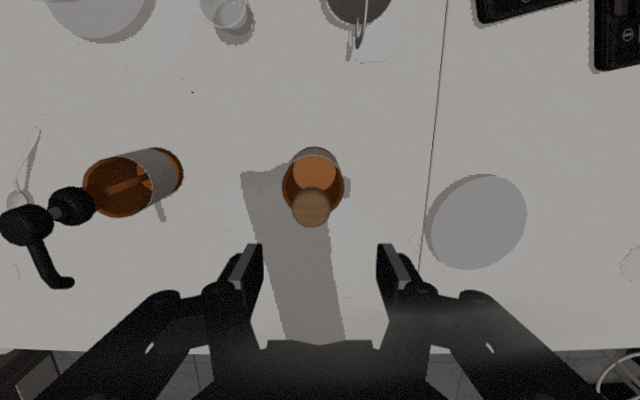

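The wrist view shows the stopper top at about (311,208). The old bottle's knob is at about (26,225), with the spout tip at (66,283), and the saucer is at about (476,222).

Run:
```python
from h import *
c=pickle.load(open("w1.pkl","rb"));s=pickle.load(open("scene0.pkl","rb"));d=pickle.load(open("side0.pkl","rb"))
print("stopper",onz(c,(311,209),.158),"base far",onz(c,(315,166),0))
for uv,z in (((26,224),.195),((66,283),.173),((72,204),.150)): print(uv,onz(c,uv,z))
print("saucer",onz(c,(476,222),.018))
img=c["pixels"].copy();hs=cv2.cvtColor(img,cv2.COLOR_RGB2HSV)
# stopper/wood segmentation
for nm,cc,box,z in (("w",c,(285,185,340,232),.150),("s",s,(285,190,308,206),.149),("d",d,(288,176,310,190),.149)):
    x0,y0,x1,y1=box;r=cv2.cvtColor(cc["pixels"],cv2.COLOR_RGB2HSV)[y0:y1,x0:x1]
    print(nm);print(cc["pixels"][(y0+y1)//2,x0:x1:2].tolist())
# saucer in side: compact threshold
for nm,cc,(u,v) in (("s",s,(306,325)),("d",d,(279,296)),("w",c,(476,222))):
    g=cv2.GaussianBlur(cv2.cvtColor(cc["pixels"],cv2.COLOR_RGB2GRAY),(5,5),0)
    m=np.zeros((402,642),np.uint8);cv2.floodFill(g,m,(u,v),255,3 if nm!="s" else 4,3 if nm!="s" else 4,cv2.FLOODFILL_MASK_ONLY|(255<<8)|cv2.FLOODFILL_FIXED_RANGE*0)
    cn=max(cv2.findContours(m[1:-1,1:-1],0,1)[0],key=cv2.contourArea);e=cv2.fitEllipse(cn)
    print(nm,e,cv2.contourArea(cn),onz(cc,e[0],.018))
```

```text
stopper [0.52357234 0.02150177 0.158     ] base far [0.52742459 0.02056426 0.        ]
(26, 224) [0.52521767 0.21564355 0.195     ]
(66, 283) [0.46439053 0.22200828 0.173     ]
(72, 204) [0.5248054  0.21967323 0.15      ]
saucer [ 0.45654733 -0.1922506   0.018     ]
w
[[120, 115, 111], [116, 114, 111], [115, 109, 104], [83, 65, 52], [89, 69, 51], [103, 81, 56], [98, 79, 57], [97, 76, 51], [101, 76, 56], [99, 75, 56], [96, 74, 52], [94, 75, 51], [98, 75, 53], [97, 71, 50], [96, 74, 50], [100, 75, 56], [101, 78, 58], [98, 76, 53], [100, 75, 58], [98, 78, 56], [102, 81, 58], [97, 76, 51], [77, 61, 47], [69, 42, 18], [75, 45, 25], [118, 111, 106], [161, 162, 163], [159, 156, 157]]
s
[[191, 188, 181], [176, 172, 167], [127, 105, 80], [153, 124, 87], [158, 123, 85], [155, 121, 81], [159, 127, 91], [144, 111, 79], [121, 101, 80], [172, 168, 163], [187, 186, 179], [188, 190, 179]]
d
[[144, 141, 133], [148, 144, 138], [100, 86, 70], [136, 109, 81], [172, 138, 103], [172, 138, 103], [166, 134, 100], [124, 98, 71], [141, 137, 130], [225, 224, 219], [222, 221, 214]]
s ((317.8485412597656, 267.3302917480469), (254.87782287597656, 546.5612182617188), 111.6904067993164) 76670.0 [ 0.53121414 -0.0787035   0.018     ]
d ((282.59246826171875, 278.10479736328125), (240.90576171875, 327.1678161621094), 175.7337188720703) 51529.0 [ 0.45971204 -0.17014645  0.018     ]
w ((326.5941162109375, 169.6746063232422), (371.285888671875, 705.8343505859375), 91.58523559570312) 160699.0 [0.52626334 0.00596933 0.018     ]
```

Call:
{"op": "arm_command", "data": {
  "series": "0.3 0 -0.015 0.02 0; 0.3 0 0 0.06 0; 0.3 0 0 0.08 0; 0.3 0 0 0.06 0; 0.3 0 0 0.03 0; 0.6 0 0 0 0; 0.8 0 0 0 0; 0.8 0 0 0 0; 0.8 0 0 0 0; 0.8 0 0 0 0",
  "newtons": 25
}}

```text
clock: 3.95
position: [0.524, 0.0218, 0.151]
ee_rot: [1.0, 0.0, 0.001, 0.0]
ft_force: [-1.5, -0.4, 6.8]
grip_width: 0.358
grasp_force: 25.2
```

Call:
{"op": "arm_command", "data": {
  "series": "0.8 0 0 -0.03 0; 0.8 0 0 -0.05 0; 0.8 0 0 -0.07 0; 0.8 -0.01 0.03 -0.03 0; 0.8 -0.025 0.09 0 0; 0.8 -0.035 0.12 0 0; 0.8 -0.035 0.12 0 0; 0.8 -0.035 0.12 0 0; 0.8 -0.03 0.08 0 0; 0.8 0 0 0 0"
}}

```text
clock: 5.2
position: [0.4536, -0.2058, 0.2219]
ee_rot: [1.0, -0.003, -0.001, 0.0]
ft_force: [-0.6, 0.7, -0.4]
grip_width: 0.362
grasp_force: 24.9
```

Run:
```python
from workcell import manip, viewer
from h import *
print(manip.get_obs()["position"])
A=viewer.camera("wrist"); pickle.dump(A,open("w2.pkl","wb"))
B=viewer.camera("side"); pickle.dump(B,open("d2.pkl","wb"))
a=A["pixels"];b=cv2.resize(B["pixels"][110:360,200:400],None,fx=2,fy=2)
o=np.zeros((500,1040,3),np.uint8);o[:400,:640]=a;o[:,640:]=b
cv2.imwrite("pics/2.png",cv2.resize(o,None,fx=.769,fy=.769,interpolation=cv2.INTER_AREA)[:,:,::-1])
for c in(A,B):print(proj(c,[.455,-.203,.018]))
```

```text
[ 0.45355671 -0.20575682  0.22188291]
[[316.65936873 175.81711973]]
[[282.12658328 289.03287501]]
```

View pics/2.png

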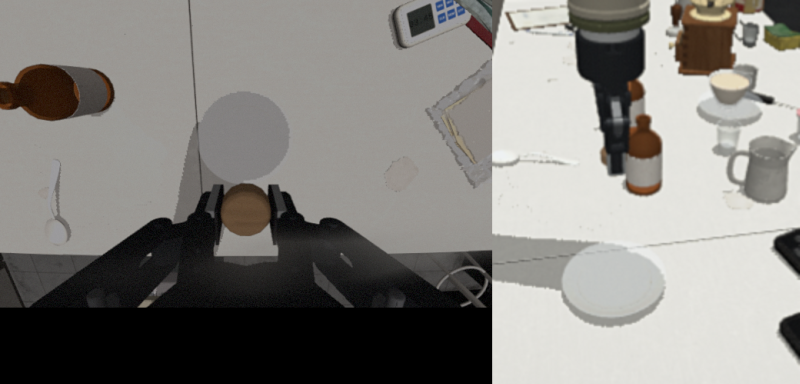

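The wrist view shows the saucer centred at about (318,177), where I predicted it, and the stopper firmly held. I'll lower and release it.

Call:
{"op": "arm_command", "data": {
  "series": "0.8 0 0 0.05 0; 0.8 0 0 0.1 0; 0.8 0 0 0.1 0; 0.8 0 0 0.1 0; 0.8 0 0 0.06 0; 0.8 0 0 0.03 0; 0.8 0 0 0 0; 0.3 0 0 0 0; 0.2 0 0 0 0; 0.2 0 0 0 0"
}}

```text
clock: 6.55
position: [0.4559, -0.2025, 0.0469]
ee_rot: [1.0, 0.0, 0.0, 0.0]
ft_force: [0.2, 0.4, 0.3]
grip_width: 0.797
grasp_force: 0.0
```

Call:
{"op": "arm_command", "data": {
  "series": "0.2 0 0 -0.02 0; 0.2 0 0 -0.05 0; 0.2 0 0 -0.1 0; 0.2 0 0 -0.14 0; 0.2 0 0 -0.14 0; 0.2 0 0 -0.13 0; 0.2 0 -0.08 -0.04 0; 0.2 0 -0.12 0 0; 0.2 0 -0.12 0 0; 0.2 0 -0.08 0 0"
}}

```text
clock: 7.8
position: [0.4553, -0.0398, 0.2951]
ee_rot: [1.0, 0.001, 0.001, 0.0]
ft_force: [0.0, 0.0, -0.4]
grip_width: 0.799
grasp_force: 0.0
```

Run:
```python
from workcell import manip, viewer
from h import *
print(manip.get_obs()["position"])
B=viewer.camera("side"); pickle.dump(B,open("d3.pkl","wb"))
C=viewer.camera("wrist"); pickle.dump(C,open("w3.pkl","wb"))
o=np.zeros((400,800,3),np.uint8);o[:,:320]=cv2.resize(B["pixels"][240:340,240:320],None,fx=4,fy=4);o[:300,320:]=cv2.resize(C["pixels"],(480,300),interpolation=cv2.INTER_AREA)
cv2.imwrite("pics/3.png",o[:,:,::-1])
```

```text
[ 0.45529023 -0.03975605  0.29513422]
```

View pics/3.png

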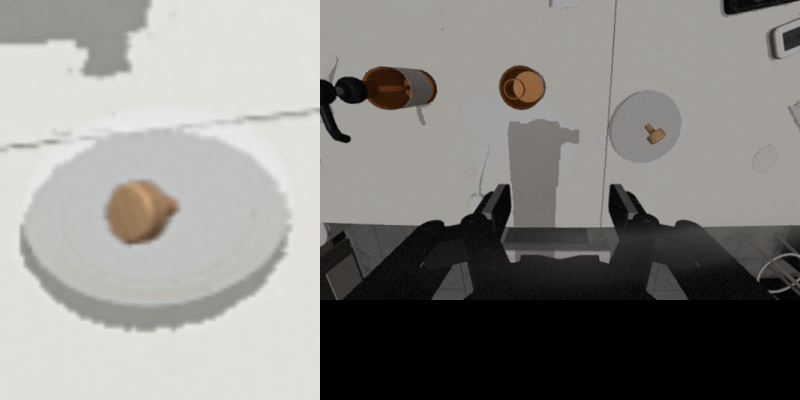

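The stopper lies on the saucer, near its centre, and is let go. Next I'll move above the pump.

Call:
{"op": "arm_command", "data": {
  "series": "0.2 0.01 -0.05 -0.03 0; 0.2 0.02 -0.08 -0.04 0; 0.2 0.025 -0.1 -0.02 0; 0.2 0.025 -0.1 0 0; 0.2 0.025 -0.1 0 0; 0.2 0.025 -0.1 0 0; 0.2 0.025 -0.08 0 0; 0.2 0.017 -0.045 0 0; 0.2 0 0 0 0; 0.2 0 0 0 0"
}}

```text
clock: 9.15
position: [0.5245, 0.2185, 0.3304]
ee_rot: [1.0, -0.0, 0.0, 0.0]
ft_force: [-0.0, -0.2, -0.3]
grip_width: 0.8
grasp_force: 0.0
```

Run:
```python
from workcell import manip, viewer
from h import *
print(manip.get_obs()["position"])
C=viewer.camera("wrist"); pickle.dump(C,open("w4.pkl","wb"))
for P in ([.524,.222,.198],[.524,.222,.152],[.464,.222,.185],[.5235,.0213,.14]):print(proj(C,P))
P=pickle.load(open("w3.pkl","rb"))["pixels"][90:150,210:300]
o=np.zeros((580,640,3),np.uint8);o[:400]=C["pixels"];o[400:,:270]=cv2.resize(P,None,fx=3,fy=3,interpolation=cv2.INTER_CUBIC)
cv2.imwrite("pics/4.png",o[:,:,::-1])
```

```text
[0.5245005  0.21850825 0.33037309]
[[315.19532695 195.35654534]]
[[315.75226026 183.08890007]]
[[315.6212281  248.19998767]]
[[495.14572172 181.05882444]]
```

View pics/4.png

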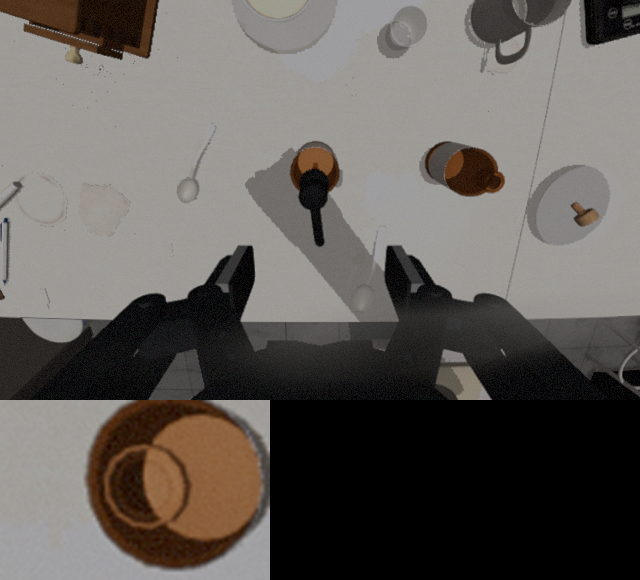

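Wrist view: the pump knob is at about (313,194), the spout points nearly straight down the image (−x) to (320,242), and the fresh mouth is at about (493,181).

Run:
```python
from h import *
a=pickle.load(open("w3.pkl","rb"));b=pickle.load(open("w4.pkl","rb"))
print(onz(a,(258.5,118.2),.14),onz(b,(493.5,181),.14))
g=cv2.cvtColor(b["pixels"],cv2.COLOR_RGB2GRAY);m=(g[170:208,295:332]<35).astype(np.uint8)
# knob: top part circle
for r in range(8,32,3):
    x=np.where(m[r])[0];print(r+170,x.min()+295,x.max()+295) if len(x) else 0
print(onz(b,(313.5,194),.198))
```

```text
[0.52227907 0.02072726 0.14      ] [0.52356306 0.02320351 0.14      ]
178 295 331
181 296 331
184 298 331
187 299 329
190 300 327
193 300 326
196 299 326
199 300 326
[0.52529212 0.22354209 0.198     ]
```

Call:
{"op": "arm_command", "data": {
  "series": "0.2 0.001 -0.0125 0.02 0; 0.2 0 0 0.06 0; 0.2 0 0 0.08 0; 0.2 0 0 0.08 0; 0.2 0 0 0.07 0; 0.2 0 0 0.0425 0; 0.5 0 0 0 0; 0.85 0 0 0 0; 0.85 0 0 0 0; 0.85 0 0 0 0",
  "newtons": 50
}}

```text
clock: 10.45
position: [0.5252, 0.2249, 0.1902]
ee_rot: [1.0, -0.0, 0.001, -0.0]
ft_force: [0.9, 0.0, 2.3]
grip_width: 0.302
grasp_force: 48.9
```

Call:
{"op": "arm_command", "data": {
  "series": "0.85 0 0 -0.01 0; 0.85 0 0 -0.025 0; 0.85 0 0 -0.035 0; 0.85 0 0 -0.05 0; 0.85 0 0 -0.06 0; 0.85 0 0 -0.065 0; 0.85 0 0 -0.065 0; 0.85 0 0 -0.045 0; 0.85 0 0 -0.02 0; 0.85 0 0 0 0"
}}

```text
clock: 11.7
position: [0.5248, 0.2248, 0.3394]
ee_rot: [1.0, 0.0, 0.0, -0.0]
ft_force: [-0.3, 0.3, -1.6]
grip_width: 0.303
grasp_force: 49.3
```

Call:
{"op": "arm_command", "data": {
  "series": "0.85 0 0.01 0 0; 0.85 0 0.03 0 0; 0.85 -0.001 0.055 0 0; 0.85 -0.001 0.08 0 0; 0.85 -0.001 0.1 0 0; 0.85 -0.001 0.1 0 0; 0.85 -0.001 0.075 0 0; 0.85 0 0.04 0 0; 0.85 0 0.016 0 0; 0.85 0 0 0 0"
}}

```text
clock: 12.95
position: [0.5227, 0.0229, 0.3392]
ee_rot: [1.0, 0.0, -0.0, -0.0]
ft_force: [-0.5, 0.2, -1.0]
grip_width: 0.303
grasp_force: 49.4
```

Run:
```python
from workcell import manip, viewer
from h import *
o=manip.get_obs();print(o["position"],o["ft_force"],o["grip_width"])
cs={n:viewer.camera(n) for n in("scene","side","wrist")};pickle.dump(cs,open("c5.pkl","wb"))
out=np.zeros((600,800,3),np.uint8);x=0
for n in("scene","side"):
    u,v=proj(cs[n],[.523,.0215,.18])[0].astype(int);print(n,u-25,v-45,proj(cs[n],[.523,.0215,.14]))
    out[:360,x:x+200]=cv2.resize(cs[n]["pixels"][v-45:v+45,u-25:u+25],None,fx=4,fy=4,interpolation=cv2.INTER_CUBIC);x+=200
print(proj(cs["wrist"],[.523,.0215,.14]))
out[:360,400:800]=cv2.resize(cs["wrist"]["pixels"][130:220,270:370],None,fx=4,fy=4,interpolation=cv2.INTER_CUBIC)
cv2.imwrite("pics/5.png",out[:360,:,::-1])
```

```text
[0.5226976  0.02292025 0.33924351] [-0.47151662  0.24031049 -1.04981389] 0.3026530635227235
scene 269 141 [[295.41445722 201.45782349]]
side 272 126 [[297.6989725  186.08912566]]
[[321.11990438 177.89712574]]
```

View pics/5.png

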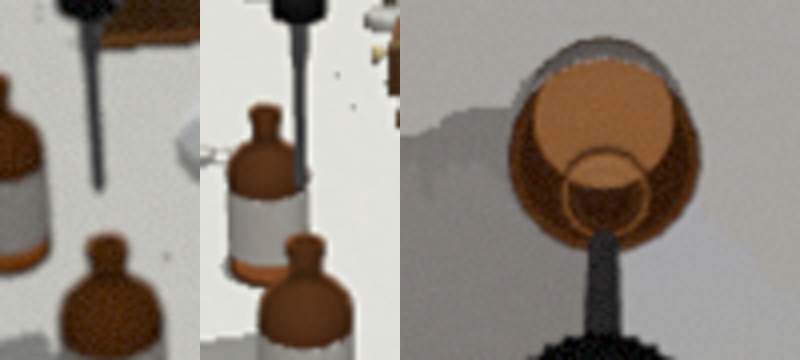

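Crop view: the tube hangs nearly plumb. The tip is at scene (293.4,187.9), side (296.6,172.4) and wrist (320.6,188.9), and the mouth is at (295.6,201.4), (298.1,186.4) and (321.2,177.9).

Run:
```python
from h import *
c=pickle.load(open("c5.pkl","rb"))
T={"scene":((293.4,187.9),(295.6,201.4)),"side":((296.6,172.4),(298.1,186.4)),"wrist":((320.6,188.9),(321.2,177.9))}
for n,(t,m) in T.items(): print(n,onz(c[n],t,.177)[:2].round(4),onz(c[n],m,.14)[:2].round(4))
for i in (0,1):print(tri([ray(c[n],T[n][i]) for n in T]))
# plumb: tube column direction in wrist/ side predicted for vertical
for n in T: print(n,proj(c[n],[[.5227,.0229,.28],[.5227,.0229,.177]]).round(1).tolist())
```

```text
scene [0.5206 0.0228] [0.5235 0.0215]
side [0.5211 0.0252] [0.5238 0.0198]
wrist [0.5202 0.0222] [0.523  0.0214]
[0.52048452 0.02216644 0.17806079]
[0.52345493 0.02132225 0.13969478]
scene [[291.8, 146.4], [294.3, 187.6]]
side [[297.0, 133.5], [297.4, 172.8]]
wrist [[320.2, 225.4], [319.9, 186.5]]
```

Call:
{"op": "arm_command", "data": {
  "series": "0.85 0.007 0.002 0.01 0; 0.85 0 0 0.025 0; 0.85 0 0 0.035 0; 0.85 0 0 0.035 0; 0.85 0 0 0.035 0; 0.85 0 0 0.035 0; 0.85 0 0 0.035 0; 0.85 0 0 0.03 0; 0.85 0 0 0.02 0; 0.85 0 0 0 0"
}}

```text
clock: 14.35
position: [0.5253, 0.0215, 0.2348]
ee_rot: [1.0, 0.0, -0.0, -0.0]
ft_force: [0.3, -0.2, -1.8]
grip_width: 0.304
grasp_force: 49.3
```

Run:
```python
from workcell import manip, viewer
from h import *
o=manip.get_obs();print(o["position"],o["ft_force"],o["torque"],o["grip_width"])
cs={n:viewer.camera(n) for n in("scene","side","wrist")};pickle.dump(cs,open("c6.pkl","wb"))
out=np.zeros((560,800,3),np.uint8);x=0
for n in("scene","side"):
    u,v=proj(cs[n],[.523,.0215,.15])[0].astype(int);print(n,u-25,v-35)
    out[:560,x:x+400]=cv2.resize(cs[n]["pixels"][v-35:v+35,u-25:u+25],None,fx=8,fy=8,interpolation=cv2.INTER_CUBIC);x+=400
cv2.imwrite("pics/6.png",out[:,:,::-1])
```

```text
[0.52533944 0.02153261 0.23480136] [ 0.25148916 -0.24819544 -1.8105779 ] [-0.04162014 -0.02323416 -0.00307765] 0.30434762658089554
scene 270 162
side 272 147
```

View pics/6.png

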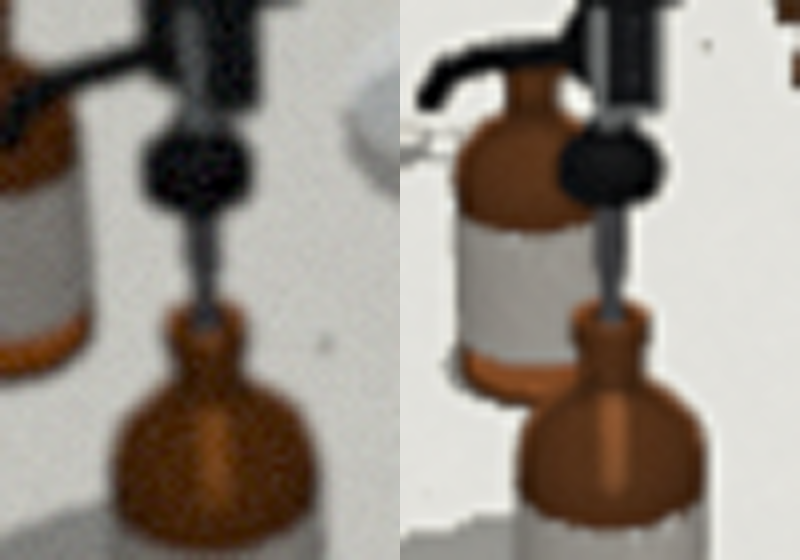

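The tube is in the mouth and centred in both views (scene 205 vs lip 204, side 611 vs 612). I'll continue slowly down to the rim.

Call:
{"op": "arm_command", "data": {
  "series": "0.85 0 0 0.01 0; 0.85 0 0 0.012 0; 0.85 0 0 0.012 0; 0.85 0 0 0.012 0; 0.85 0 0 0.012 0; 0.85 0 0 0.012 0; 0.85 0 0 0.012 0; 0.85 0 0 0.012 0; 0.85 0 0 0.01 0; 0.85 0 0 0 0"
}}

```text
clock: 15.75
position: [0.5254, 0.0215, 0.1934]
ee_rot: [1.0, 0.0, -0.0, -0.0]
ft_force: [0.6, -0.4, -0.2]
grip_width: 0.301
grasp_force: 49.3
```

Call:
{"op": "arm_command", "data": {
  "series": "0.85 0 0 0.003 0; 0.85 0 0 0.003 0; 0.85 0 0 0.003 0; 0.85 0 0 0.002 0; 0.85 0 0 0 0; 0.85 0 0 0 0; 0.4 0 0 0 0; 0.2 0 0 0 0; 0.2 0 0 0 0; 0.2 0 0 0 0"
}}

```text
clock: 17.0
position: [0.5255, 0.0215, 0.1892]
ee_rot: [1.0, 0.0, -0.0, 0.0]
ft_force: [-0.0, 0.6, 0.1]
grip_width: 0.803
grasp_force: 0.0
```

Call:
{"op": "arm_command", "data": {
  "series": "0.2 0 0 -0.02 0; 0.2 0 0 -0.05 0; 0.2 0 0 -0.08 0; 0.2 0 0 -0.06 0; 0.6 0 0 0 0; 1 0 0 0 0; 1 0 0 0 0; 1 0 0 0 0; 1 0 0 0 0; 1 0 0 0 0"
}}

```text
clock: 18.25
position: [0.5255, 0.0216, 0.2732]
ee_rot: [1.0, 0.0, -0.0, 0.0]
ft_force: [-0.2, 0.1, 0.7]
grip_width: -0.004
grasp_force: 0.0
```

Run:
```python
from workcell import manip, viewer
from h import *
o=manip.get_obs();print(o["position"],o["ft_force"],o["grip_width"])
cs={n:viewer.camera(n) for n in("scene","side","wrist")};pickle.dump(cs,open("c7.pkl","wb"))
out=np.zeros((560,800,3),np.uint8);x=0
for n in("scene","side"):
    u,v=proj(cs[n],[.523,.0215,.15])[0].astype(int);print(n,u-25,v-35,[proj(cs[n],[.5235,.0215,z])[0].round(1) for z in (.14,.198)])
    out[:560,x:x+400]=cv2.resize(cs[n]["pixels"][v-35:v+35,u-25:u+25],None,fx=8,fy=8,interpolation=cv2.INTER_CUBIC);x+=400
cv2.imwrite("pics/7.png",out[:,:,::-1])
```

```text
[0.52552073 0.02156167 0.27320405] [-0.19233229  0.10861373  0.6517639 ] -0.0035726491224602752
scene 270 162 [array([295.6, 201.4]), array([294.4, 179.9])]
side 272 147 [array([297.9, 186.1]), array([297.7, 165.4])]
```

View pics/7.png

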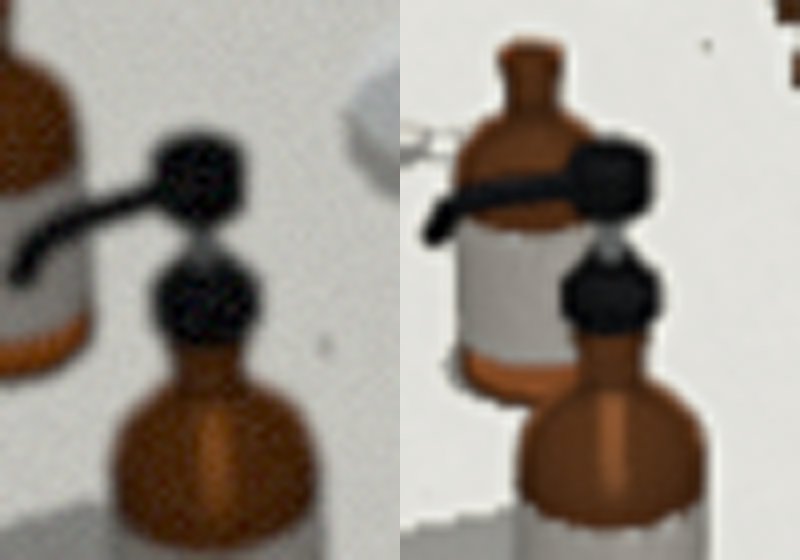

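The flange sits on the rim and the pump is upright with its head up. Now I'll press it with the fingers shut.

Call:
{"op": "arm_command", "data": {
  "series": "1 -0.004 0 0.03 0; 1 0 0 0.05 0; 1 0 0 0.04 0; 1 0 0 0.015 0; 1 0 0 0.01 0; 1 0 0 0.01 0; 1 0 0 0.01 0; 1 0 0 0.005 0; 1 0 0 0 0; 1 0 0 0 0"
}}

```text
clock: 19.65
position: [0.5244, 0.0216, 0.206]
ee_rot: [1.0, 0.0, 0.001, 0.0]
ft_force: [-1.9, -0.4, 6.3]
grip_width: 0.002
grasp_force: 3.3
```

Call:
{"op": "arm_command", "data": {
  "series": "1 0 0 0.003 0; 1 0 0 0.003 0; 1 0 0 0.002 0; 1 0 0 0.002 0; 1 0 0 0 0; 1 0 0 0 0; 1 0 0 0 0; 1 0 0 0 0; 1 0 0 0 0; 1 0 0 0 0"
}}

```text
clock: 20.9
position: [0.5244, 0.0216, 0.2022]
ee_rot: [1.0, 0.0, 0.001, 0.0]
ft_force: [-1.9, -0.2, 7.3]
grip_width: 0.004
grasp_force: 3.9
```

Call:
{"op": "arm_command", "data": {
  "series": "1 0 0 0.002 0; 1 0 0 0.002 0; 1 0 0 0.002 0; 1 0 0 0.001 0; 1 0 0 0 0; 1 0 0 0 0; 1 0 0 0 0; 1 0 0 0 0; 1 0 0 0 0; 1 0 0 0 0"
}}

```text
clock: 22.15
position: [0.5259, 0.0219, 0.2018]
ee_rot: [1.0, -0.0, 0.003, 0.0]
ft_force: [-4.8, -0.1, 25.1]
grip_width: -0.001
grasp_force: 12.8
```

The force jumped to 25 N, so the head has bottomed out. I'll retreat straight up.

Call:
{"op": "arm_command", "data": {
  "series": "1 0 0 -0.005 0; 1 0 0 -0.01 0; 1 0 0 -0.02 0; 1 0 0 -0.03 0; 1 0 0 -0.05 0; 1 0 0 -0.08 0; 1 0 0 -0.08 0; 1 0 0 -0.04 0; 1 0 0 0 0; 1 0 0 0 0"
}}

```text
clock: 23.4
position: [0.5235, 0.0214, 0.3232]
ee_rot: [1.0, -0.0, -0.001, 0.0]
ft_force: [-0.3, 0.1, -0.2]
grip_width: -0.002
grasp_force: 0.0
```

Run:
```python
from workcell import manip, viewer
from h import *
o=manip.get_obs();print(o["position"],o["ft_force"])
cs={n:viewer.camera(n) for n in("scene","side")}
out=np.zeros((600,800,3),np.uint8)
out[:560,:400]=cv2.resize(cs["scene"]["pixels"][162:232,270:320],None,fx=8,fy=8,interpolation=cv2.INTER_CUBIC)
out[:,400:]=cv2.resize(cs["side"]["pixels"][110:320,220:360],(400,600),interpolation=cv2.INTER_CUBIC)
cv2.imwrite("pics/8.png",out[:,:,::-1])
```

```text
[0.52353485 0.02136512 0.32320126] [-0.27568957  0.14954941 -0.2365474 ]
```

View pics/8.png

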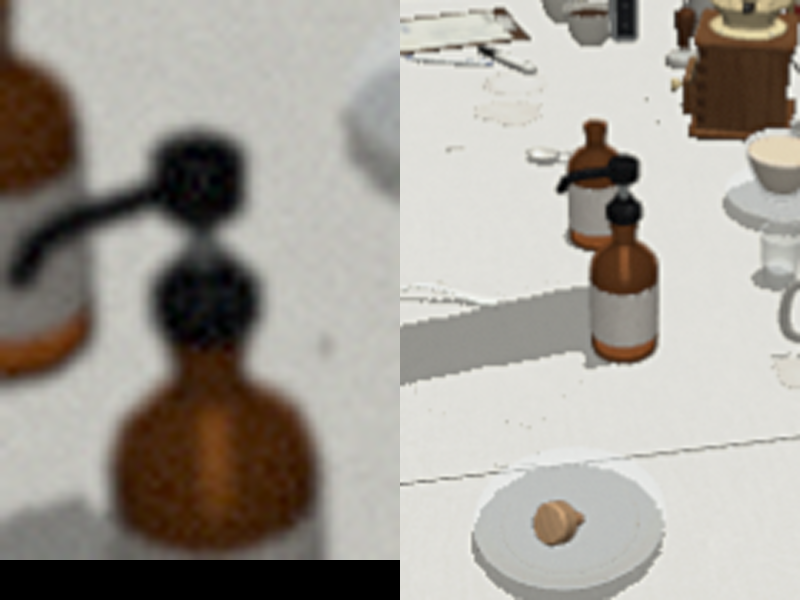

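The head is back up at crop (197,178), the same place as before the press. The stopper is on the saucer, both bottles are upright, and the arm is clear.

```bash
python3 -c "
from workcell import manip
print(manip.hand_in())"
```

```text
the job is handed in; nothing more can be done
None
```

The pump is seated in the fresh bottle, was pressed fully down and sprang back up; the stopper is on the saucer, and I handed the job in at about 23.5 s of the 61 s (no verdict was shown).

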